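# Lay the pour-over coffee tray

## Robot

A 7-joint arm with a two-finger parallel gripper is mounted at the origin on the work surface. World frame = base frame: x ahead of the robot, y to its left, z up, the work surface at z = 0. Lengths are in m, angles in degrees, forces in N, time in s.
With the tool pointing down it reaches from about 0.425 to 0.875 m from the base axis. Payload 9.9 kg.
Tool frame: the origin (TCP) lies midway between the tips of the shut fingers; the grasp point (between the pads) lies 19 mm behind it (r.tcp_to_grasp is the distance from the TCP to the grasp point, in m); z points along the fingers, y is the line along which they close (so a half turn about z gives the same grasp; the last joint's range is limited). The gripper opens to 85 mm and grips with 20 to 120 N. Pads are 22 mm wide; open, the fingers measure 114 mm over their backs; the gripper's body (76 mm by 85 mm) begins 54 mm behind the grasp point. The pads swing forward as they close: fully open they stand 13 mm farther back than shut.
Start: joints at [-72.296, 32.985, 1.427, 82.34, -0.859, 64.687, -3.237], TCP at [0.258, 0.624, 0.231] pointing down, gripper open.
Joint ranges: [-157.87, 157.87], [-19.46, 123.44], [-87.15, 90], [11.01, 140.99], [-62.26, 242.26], [9.8, 113.94], [-161.44, 161.44]. Speed limits (degrees/s): [127.2, 127.2, 172.46, 172.46, 180, 180, 180].

## Interface

Orientations are given as [roll, pitch, yaw] about the fixed x, y, z axes, in that order (R = Rz(yaw) Ry(pitch) Rx(roll)).
In Python, from rig import r gives the robot as it stands. The module is installed in compiled form; this text tells all that it offers. Calls block until the motion is done:
- r.move_ptp(position, orientation): joint-space move of the TCP to a pose.
- r.movel(position, rotation=None, velocity=0.15): straight line of the TCP; rotation=None keeps the orientation; velocity is the mean speed in m/s.
- r.move_joints(angles): joint-space move.
- r.grip(opening, squeeze=None): finger opening in m; squeeze is the grip in N (None keeps the last); returns when the fingers have stopped.
- r.hold(seconds).
- r.ik(position, orientation): joint angles nearest the present ones, or None.
- r.get_state(): the state.
- r.read_camera(name): name is "scene" or "top" or "wrist"; returns a dict with "image" (384x512x3 uint8, red, green, blue), "fx", "fy", "cx", "cy" (pixels), "rvec" (rotation vector, rad) and "tvec" (3), from world to camera coordinates, as OpenCV has them. Camera axes: x right, y down, z forward; pixel columns grow to the right and rows downward; lengths in m; the calibration is good to about 2 mm. The wrist camera is an equidistant fisheye: a pixel r from the principal point sees the ray r / f radians off the axis. A picture is of the moment at which its call begins. There is no depth.
A pose or a line that the arm cannot do raises r.IKError and nothing moves.
- r.job_done(): hands the job in; it is judged then, once.
The state is a dict: "clock": time; "joints": joint angles; "joint_velocities": joint speeds; "joint_efforts": joint torques, N m; "tcp_pos": TCP position; "ee_rot": TCP orientation; "ft_force": force on the tool from outside, world axes, zero at the start; "wrist_torque": the same for the moment, N m; "opening": finger opening in m; "grip_force": force on a finger pad.
Only numpy, scipy, OpenCV 4.12 (cv2) and the standard library are available. Lean on these libraries where they do the work, as an engineer would, in place of code of your own. Each camera call takes 0.05 s, during which the arm holds its last target. There are 200 camera calls.

## Task

Lay the divided coffee tray: stand the steel coffee server on the large round cork mat, then set the white dripper fully home on top of the server, then drop the metal filter basket fully into the dripper, building the tower there in that order and letting go of each piece before the next. The blue cup goes on the small round mat and the square sugar jar on the square mat, at any time; everything should stand upright in the middle of its place, and the pepper mill is to be left where it is.

Things in the scene. Friction and masses are not known exactly. Their poses are not given: they have to be found in the camera images.
- server: coffee server: open straight-sided steel beaker, 66 mm outer diameter, 85 mm high, wall 4 mm (mouth 58 mm across), about 0.25 kg. Loose, standing upright on the worktop. Origin: centre of its underside, z up. It goes on the large mat.
- dripper: white ceramic dripper, 60 mm high, loose, upright, 0.22 kg. Origin: underside centre, z up. Heights from origin: tapered spigot (40 to 48 mm dia) to 9, flange 78 mm dia 9 to 14, open cup 52 mm dia widening to 62 mm at 34, straight 62 mm (grip here) to rim at 60; mouth 54 mm, inner floor at 18, 44 mm wide. On the server: spigot inside its mouth, flange on its rim, origin 76 mm above the server's.
- filter: slim open metal filter basket, 70 mm high, foot 34 mm dia, widening to 46 mm at 36 mm up, then straight 46 mm (grip here) to the rim; wall 3 mm, 0.08 kg. Loose, upright. Origin: underside centre, z up. Seated, it stands on the dripper's inner floor, its origin 18 mm above the dripper's, and sticks out 28 mm above the dripper's rim.
- cup: blue ceramic espresso cup without handle, open, 60 mm high, foot 42 mm diameter, widening to 56 mm at 24 mm above the origin, then straight 56 mm to the rim; wall 4 mm, about 0.15 kg. Loose, standing upright. Origin: centre of its underside, z up. It goes on the small round mat.
- jar: square sugar jar: white ceramic box 54 x 54 mm, 56 mm high, topped by a fixed light wooden lid 50 x 50 mm to 68 mm overall height, about 0.25 kg. Loose, standing upright. Origin: centre of its underside, z up; x and y square to its sides. It goes on the square mat, either way round.
- tray: low wooden tray 112 x 322 mm, fixed, with three equal 98 x 98 mm cells in a row along its y axis, cell centres at y = -105, 0, +105 mm. Floor 7 mm thick; outer walls 7 mm thick, tops 30 mm above the worktop; dividers 7 mm thick, tops 27 mm. Origin: underside centre, x across, y along the row, z up. One cork mat lies in the middle of each cell; which mat is in which cell changes.
- mat_large: large round cork mat, 84 mm diameter, 3 mm thick, fixed in the middle of one tray cell. Origin: centre of its underside, on the tray floor (7 mm above the worktop); its top is 10 mm above the worktop.
- mat_small: small round cork mat, 48 mm diameter, 3 mm thick, fixed in the middle of one tray cell. Origin: centre of its underside, on the tray floor (7 mm above the worktop); its top is 10 mm above the worktop.
- mat_square: square cork mat, 62 x 62 mm, 3 mm thick, fixed in the middle of one tray cell, sides along the tray's. Origin: centre of its underside, on the tray floor (7 mm above the worktop); its top is 10 mm above the worktop.
- mill: turned dark wooden pepper mill, 157 mm high, 52 mm diameter at the foot, loose, standing upright at the robot's right beyond the work. Origin: centre of its underside, z up. Not to be disturbed.
There are look-alikes about, which are no part of the job. Leave any green, red or yellow look-alike of the dripper alone.

How it is judged:
By the outcome, as a careful person would: the job done as asked, in the order asked, and still so for the second after the job is handed in, with the robot touching nothing.
It also fails if it takes over 125 s, if anything falls off the work surface, if the arm or the gripper's body presses on something with over 40 N, if the wrist force passes 120 N, or if a joint passes its speed limit or range.

## Working session

There is one attempt and no reset: what is moved stays moved. The work goes in short steps, each a Python script; the robot and the scene stay as the last script left them, time stands still between calls to the robot, and variables do not carry over. Pictures are saved under pics/ and viewed, at most 14 in all, crops included, and the job is handed in when it is done.

```bash
mkdir -p pics; cat > h.py <<'E'
import numpy as np, cv2
from rig import r
def save(name,fn):
    c=r.read_camera(name); cv2.imwrite('pics/'+fn,c['image'][:,:,::-1]); np.save('pics/'+fn+'.npy',c,allow_pickle=True); return c
def load(fn): return np.load('pics/'+fn+'.npy',allow_pickle=True).item()
def RT(c): return cv2.Rodrigues(np.array(c['rvec'],float))[0],np.array(c['tvec'],float).reshape(3)
def pix2w(c,u,v,z):
    R,t=RT(c); d=R.T@np.array([(u-c['cx'])/c['fx'],(v-c['cy'])/c['fy'],1.]); o=-R.T@t
    return o+d*(z-o[2])/d[2]
def w2pix(c,P):
    R,t=RT(c); p=np.atleast_2d(P)@R.T+t
    return np.c_[c['fx']*p[:,0]/p[:,2]+c['cx'],c['fy']*p[:,1]/p[:,2]+c['cy']]
E
python3 - <<'E'
from h import *
for n in ('top','scene'):
    c=save(n,n+'0.png'); R,t=RT(c); print(n,c['fx'],c['cx'],c['cy'],-R.T@t,R[2])
a=cv2.imread('pics/top0.png'); cv2.imwrite('pics/top0b.png',cv2.resize(a,(800,600),interpolation=cv2.INTER_CUBIC))
a=cv2.imread('pics/scene0.png'); cv2.imwrite('pics/scene0b.png',cv2.resize(a,(800,600),interpolation=cv2.INTER_CUBIC))
print(r.get_state())
E
```

```text
top 423.14702765391615 259.34346031195145 195.97314342597375 [ 0.38280956 -0.05280769  0.99662224] [ 0.12580322  0.02626189 -0.99170755]
scene 422.474683340942 249.21804829427785 192.97942213035952 [0.98258837 0.36073747 0.95635053] [-0.42055935 -0.35359281 -0.83552496]
{'clock': 0.1, 'joints': array([-72.29531864,  33.02741851,   1.42381023,  82.38147121,
        -0.86101566,  64.6873385 ,  -3.23781368]), 'joint_velocities': array([ 0.01712235, -0.08935183,  0.02934084, -0.09142607, -0.00304768,
       -0.01004662, -0.05272553]), 'joint_efforts': array([ 6.62176768e-03, -7.67307258e+01,  2.25846134e+00, -2.86604279e+01,
        1.60285964e-02,  8.65193841e-03, -1.34906810e-05]), 'tcp_pos': array([0.25820689, 0.6232171 , 0.23053485]), 'ee_rot': array([-1.79914386e+02,  3.02680868e-03,  1.57494380e+02]), 'ft_force': array([ 0.12496316,  0.21718209, -0.20275573]), 'wrist_torque': array([0.01789264, 0.01912947, 0.06945458]), 'grip_force': 0.0, 'opening': 0.08543839030704269}
```

View pics/top0b.png

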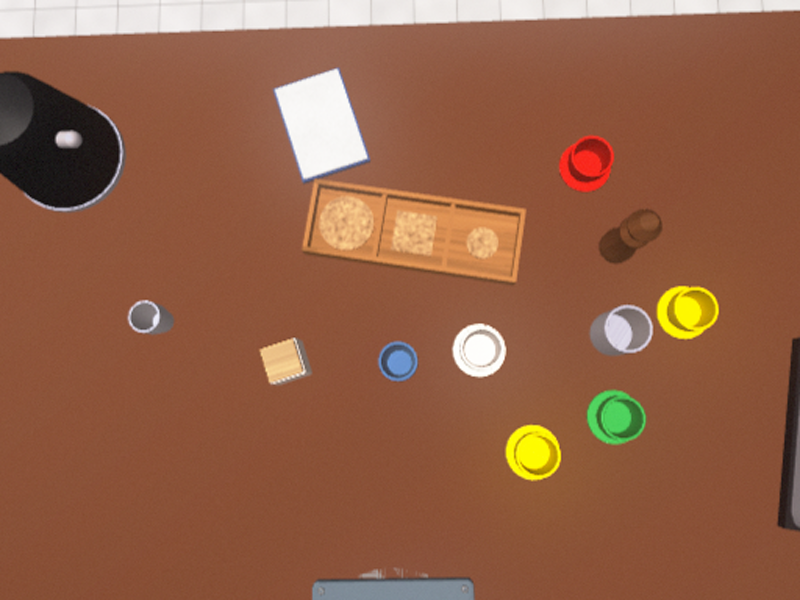

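View pics/scene0b.png

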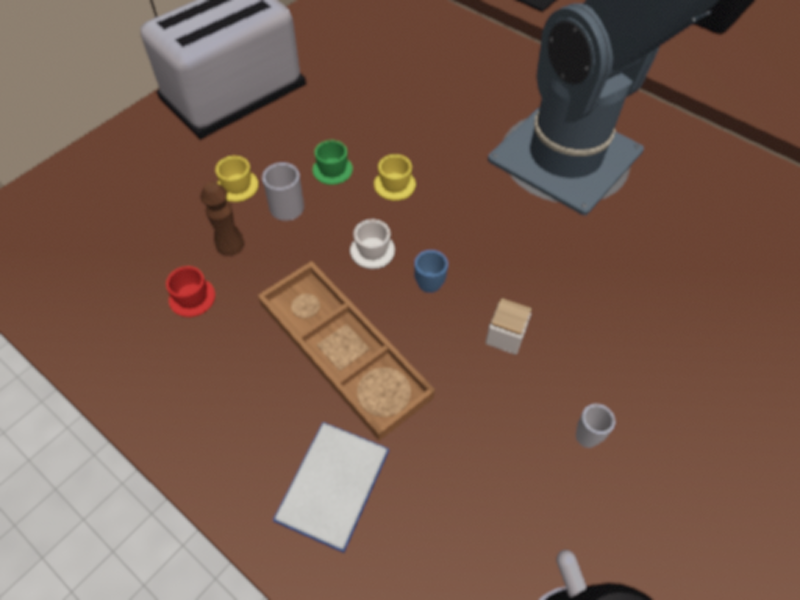

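Top view (800x600 pixels):
- **Pieces:** server (625,330), white dripper (480,349), filter (147,316), cup (398,360), jar (285,361), mill (630,235).
- **Mats:** large (346,222), square (414,232), small (482,242).
- **Could be taken for the dripper:** red (587,163), yellow (688,311), yellow (533,452), green (616,417). I choose the white one at (480,349).
- **Grey open vessels:** the wide one (625,330) is the server and the slim one (147,316) is the filter.

Next I fit silhouettes in both views.

```bash
cat > fit.py <<'E'
from h import *
from scipy.optimize import minimize
PROF=dict(server=[[(33,0),(33,85)]],dripper=[[(24,0),(39,9),(39,14)],[(26,14),(31,34),(31,60)]],
 filter=[[(17,0),(23,36),(23,70)]],cup=[[(21,0),(28,24),(28,60)]])
def pts(name,p):
    if name in PROF:
        a=np.linspace(0,2*np.pi,48,endpoint=False)
        return [np.vstack([np.c_[p[0]+rr/1e3*np.cos(a),p[1]+rr/1e3*np.sin(a),0*a+z/1e3] for rr,z in h]) for h in PROF[name]]
    bx={'jar':[(27,27,0),(27,27,56),(25,25,68)],'tray':[(56,161,0),(56,161,30)]}[name]
    c,s=np.cos(p[2]),np.sin(p[2]); out=[]
    for hx,hy,z in bx:
        for i in(-1,1):
            for j in(-1,1): x,y=i*hx/1e3,j*hy/1e3; out.append((p[0]+c*x-s*y,p[1]+s*x+c*y,z/1e3))
    return [np.array(out)]
K=4
def sil(c,name,p,shape):
    m=np.zeros((shape[0]*K,shape[1]*K),np.uint8)
    for P in pts(name,p):
        q=w2pix(c,P); q=(q+.5)*K-.5
        cv2.fillConvexPoly(m,np.round(cv2.convexHull(q.astype(np.float32))*16).astype(np.int32),1,shift=4)
    return m
def mask(img,name):
    big=cv2.resize(img,None,fx=K,fy=K,interpolation=cv2.INTER_LINEAR)
    f=big.astype(int); R,G,B=f[...,0],f[...,1],f[...,2]
    if name=='cup': return (B>R+5).astype(np.uint8)
    if name in('server','filter','dripper'): return ((np.ptp(f,axis=2)<(np.max(f,axis=2)*.35))).astype(np.uint8)
    return (G>105).astype(np.uint8)
def fit(cams,name,p0,wins=None):
    res=[]
    data=[]
    for c in cams:
        ref=sil(c,name,p0,c['image'].shape); roi=cv2.dilate(ref,np.ones((12*K+1,)*2))
        m=mask(c['image'],name)
        if name in('tray','server','filter','jar'): m=cv2.morphologyEx(m,cv2.MORPH_CLOSE,np.ones((9 if name!='tray' else 21,)*2,np.uint8))
        data.append((c,m,roi))
    def cost(p,d=data): return sum(((sil(c,name,p,c['image'].shape)!=m)&(roi>0)).sum() for c,m,roi in d)/K/K
    def run(d):
        p=np.array(p0,float)
        for st in(.01,.004):
            sim=np.vstack([p]+[p+np.eye(len(p))[i]*(st if i<2 else st*10) for i in range(len(p))])
            p=minimize(cost,p,args=(d,),method='Nelder-Mead',options=dict(initial_simplex=sim,xatol=1e-4,fatol=.1,maxiter=120)).x
        return p
    p=run(data); each=[run([d])[:2] for d in data]
    return p,cost(p),each,data
E
cat > est.py <<'E'
from fit import *
T,S=load('top0.png'),load('scene0.png')
g=dict(server=(625,330,.06),dripper=(480,349,.04),filter=(147,316,.05),cup=(398,360,.04),jar=(285,361,.05),tray=(414,232,.01))
est={}; ims=[cv2.resize(c['image'],None,fx=K,fy=K)[:,:,::-1].copy() for c in(T,S)]
for n,(u,v,z) in g.items():
    p0=list(pix2w(T,u*.64,v*.64,z)[:2])
    if n=='tray': p0.append(np.radians(-8))
    if n=='jar': p0.append(np.radians(15))
    p,c,e,d=fit([T,S],n,p0); est[n]=p.tolist()
    print(n,np.round(p,4),round(c),[np.round(x,4) for x in e],'reach',round(np.hypot(*p[:2]),3))
    for k,cam in enumerate((T,S)):
        cs,_=cv2.findContours(sil(cam,n,p,cam['image'].shape),0,2); cv2.drawContours(ims[k],cs,-1,(255,0,255),2)
        cs,_=cv2.findContours(d[k][1]&d[k][2],0,2); cv2.drawContours(ims[k],cs,-1,(0,255,0),1)
mats={}
for n,(u,v) in dict(large=(346,222),square=(414,232),small=(482,242)).items():
    print(n,pix2w(T,u*.64,v*.64,.01).round(4))
p=est['tray']; print('cells',[np.round([p[0]-np.sin(p[2])*y,p[1]+np.cos(p[2])*y],4) for y in(-.105,0,.105)])
for n,z in(('mill',0),):print(n,pix2w(T,615*.64,247*.64,0).round(3))
import json; json.dump(est,open('est.json','w'))
a=cv2.resize(ims[0][400:1300,300:2000],(800,424)); cv2.imwrite('pics/ovT.png',a)
a=cv2.resize(ims[1][350:1350,500:2048],(800,517)); cv2.imwrite('pics/ovS.png',a)
E
python3 est.py
```

```text
server [ 0.4618 -0.3342] 75 [array([ 0.4617, -0.3341]), array([ 0.4615, -0.3349])] reach 0.57
dripper [ 0.4408 -0.1342] 134 [array([ 0.4405, -0.1341]), array([ 0.4424, -0.1336])] reach 0.461
filter [0.4953 0.3467] 75 [array([0.4954, 0.347 ]), array([0.496 , 0.3458])] reach 0.605
cup [ 0.4244 -0.0156] 62 [array([ 0.4246, -0.015 ]), array([ 0.4233, -0.0181])] reach 0.425
jar [0.4287 0.1497 0.3005] 72 [array([0.4286, 0.1505]), array([0.4289, 0.1486])] reach 0.454
tray [ 0.6232 -0.0419 -0.1849] 1118 [array([ 0.6258, -0.0417]), array([ 0.6151, -0.0511])] reach 0.625
large [0.6402 0.0616 0.01  ]
square [ 0.6218 -0.0423  0.01  ]
small [ 0.6035 -0.1452  0.01  ]
cells [array([ 0.6039, -0.1451]), array([ 0.6232, -0.0419]), array([0.6425, 0.0613])]
mill [ 0.593 -0.348  0.   ]
```

View pics/ovT.png

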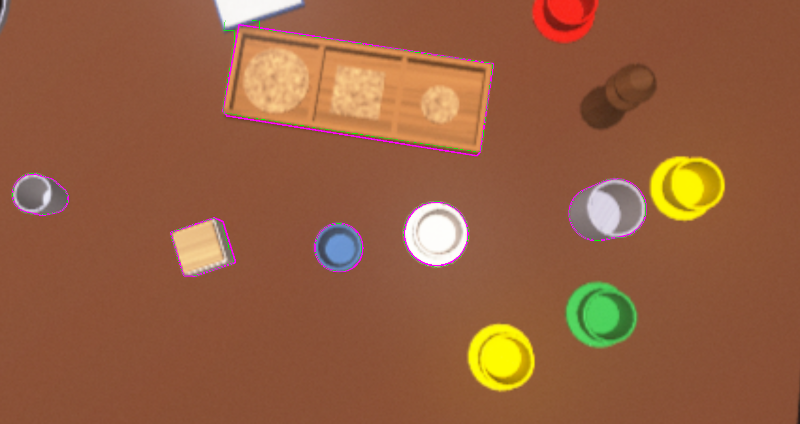

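View pics/ovS.png

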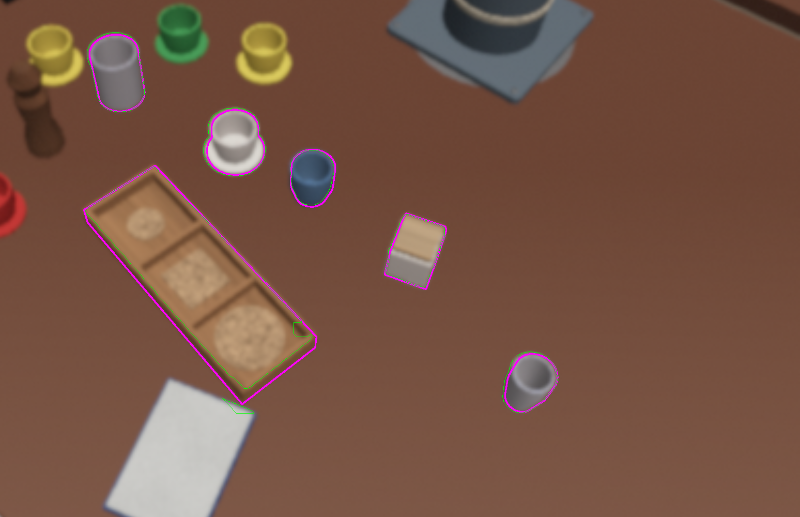

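Each fit agrees between the two cameras to 1–2 mm, and every piece is inside the reach. Mats from left to right are large, square, small. Next I refine the mat centres and do the jar.

```bash
cat > mats.py <<'E'
from fit import *
import json
est=json.load(open('est.json'))
def tr(p,off,half=None):
    c,s=np.cos(p[2]),np.sin(p[2]); o=np.atleast_2d(off); return np.c_[p[0]+c*o[:,0]-s*o[:,1],p[1]+s*o[:,0]+c*o[:,1],0*o[:,0]+.010]
a=np.linspace(0,2*np.pi,48,endpoint=False); circ=np.c_[np.cos(a),np.sin(a)]; sq=np.array([[1,1],[-1,1],[-1,-1],[1,-1]])
sh=lambda k:[(circ*(.042+k),.105),(sq*(.031+k),0),(circ*(.024+k),-.105)]
def score(p,cams):
    t=0
    for c,g in cams:
        for (i,y),(o,_),(e,_) in zip(sh(0),sh(.006),sh(0)):
            ms=[]
            for q in(i,o):
                m=np.zeros(g.shape,np.uint8); w=(w2pix(c,tr(p,q+[0,y]))+.5)*K-.5
                cv2.fillConvexPoly(m,np.round(w*16).astype(np.int32),1,shift=4); ms.append(m>0)
            t-=g[ms[0]].mean()-g[ms[1]&~ms[0]].mean()
    return t
cams=[(c,cv2.resize(c['image'][:,:,1],None,fx=K,fy=K).astype(float)) for c in(load('top0.png'),load('scene0.png'))]
p0=np.array([.622,-.042,-.18]); sim=np.vstack([p0,p0+[.005,0,0],p0+[0,.005,0],p0+[0,0,.03]])
for cs in(cams[:1],cams[1:],cams):
    p=minimize(score,p0,args=(cs,),method='Nelder-Mead',options=dict(initial_simplex=sim,xatol=1e-4,fatol=.02,maxiter=150)).x; print(np.round(p,4),np.degrees(p[2]))
est['tray']=p.tolist(); cc=tr(p,[[0,.105],[0,0],[0,-.105]])
est.update(mat_large=cc[0,:2].tolist(),mat_square=cc[1,:2].tolist(),mat_small=cc[2,:2].tolist()); print(cc[:,:2].round(4)); json.dump(est,open('est.json','w'))
E
python3 mats.py; python3 - <<'E'
from h import *; import json
e=json.load(open('est.json'))
for n,m,z,zp,yaws in (('jar','mat_square',.017,.027,None),('cup','mat_small',.019,.029,0),('server','mat_large',.038,.048,0),('dripper','mat_large',.022,.108,0),('filter','mat_large',.044,.148,0)):
    for k in range(-4,4) :
        if n=='jar': a=np.degrees(e['jar'][2])+90*k; b=np.degrees(e['tray'][2])+90*k
        else: a=b=45*k
        try:
            q=[r.ik([*e[n][:2],.25],[180,0,a]),r.ik([*e[n][:2],z],[180,0,a]),r.ik([*e[m],zp],[180,0,b]),r.ik([*e[m],.27],[180,0,b])]
            print(n,round(a),[None if x is None else np.round(x,0).astype(int)[[0,1,3,5,6]].tolist() for x in q])
        except Exception as ex: print(n,a,ex)
E
```

```text
[ 0.622  -0.0413 -0.1764] -10.105945509635525
[ 0.6218 -0.0435 -0.1672] -9.580410364147003
[ 0.6218 -0.0418 -0.1749] -10.023109846871304
[[ 0.6401  0.0616]
 [ 0.6218 -0.0418]
 [ 0.6035 -0.1452]]
jar -343 [[-58, 17, 113, 55, -81], [-38, 36, 128, 20, -63], [-24, 49, 103, 45, -60], [-28, 34, 88, 70, -75]]
jar -253 [[-42, 14, 113, 54, 0], [-30, 35, 128, 18, 7], [-12, 44, 103, 38, 10], [-21, 30, 88, 67, 6]]
jar -163 [[-27, 13, 112, 54, 83], [-22, 34, 128, 18, 74], [0, 42, 102, 36, 79], [-10, 28, 88, 66, 87]]
jar -73 [[-74, 32, 114, 64, -144], [-10, 35, 127, 23, 137], [13, 43, 102, 40, 149], [38, 42, 86, 82, 133]]
jar 17 [[-58, 17, 113, 55, -81], [-38, 36, 128, 20, -63], [-24, 49, 103, 45, -60], [-28, 34, 88, 70, -75]]
jar 107 [[-42, 14, 113, 54, 0], [-30, 35, 128, 18, 7], [-12, 44, 103, 38, 10], [-21, 30, 88, 67, 6]]
jar 197 [[-27, 13, 112, 54, 83], [-22, 34, 128, 18, 74], [0, 42, 102, 36, 79], [-10, 28, 88, 66, 87]]
jar 287 [[-74, 32, 114, 64, -144], [-10, 35, 127, 23, 137], [13, 43, 102, 40, 149], [38, 42, 86, 82, 133]]
cup -180 [[-20, 11, 116, 53, 91], [-2, 33, 132, 15, 78], [9, 41, 10
[... 2610 characters left out ...]
04, 38, 82], [-4, 35, 93, 53, 119], [-7, 29, 84, 67, 123]]
filter -90 [[-23, 27, 91, 64, 128], [-24, 41, 104, 41, 117], [4, 36, 93, 54, 156], [27, 44, 83, 84, 134]]
filter -45 [[-77, 47, 93, 79, -128], [-17, 43, 104, 45, 153], [-44, 59, 95, 77, -92], [-44, 49, 86, 84, -101]]
filter 0 [[-66, 32, 93, 65, -106], [-60, 44, 105, 41, -95], [-33, 41, 94, 57, -71], [-35, 35, 85, 71, -76]]
filter 45 [[-59, 29, 93, 63, -68], [-54, 42, 105, 38, -60], [-29, 39, 94, 55, -31], [-32, 33, 85, 69, -35]]
filter 90 [[-52, 27, 92, 62, -29], [-47, 40, 105, 36, -27], [-24, 37, 94, 53, 7], [-27, 31, 85, 68, 5]]
filter 135 [[-45, 26, 92, 62, 10], [-42, 39, 105, 36, 10], [-18, 35, 94, 52, 45], [-22, 30, 85, 67, 46]]
```

```bash
cat >> h.py <<'E'
import json
def mv(x,y,z,yaw): r.move_ptp([x,y,z],[180,0,yaw])
def pick(n,z,yaw,width,squeeze=40,hi=.25,low=.10):
    e=json.load(open('est.json'))[n]
    r.grip(.085); mv(e[0],e[1],hi if hi<.25 else z+.10,yaw); r.movel([e[0],e[1],z],velocity=.12)
    f0=r.get_state()['ft_force'][2]; r.grip(width-.012,squeeze); s=r.get_state()
    print(n,'grip',round(s['opening'],4),round(s['grip_force'],1),'F',s['ft_force'].round(1))
    r.movel([e[0],e[1],hi],velocity=.2); s=r.get_state(); print(' lifted',round(s['opening'],4),'F',s['ft_force'].round(1),'t',round(s['clock'],1))
def place(m,z,yaw,width,hi=.25,extra=.014):
    e=json.load(open('est.json'))[m]
    mv(e[0],e[1],hi,yaw); r.movel([e[0],e[1],z+.012],velocity=.15); r.movel([e[0],e[1],z+.0005],velocity=.03)
    s=r.get_state(); print(' down F',s['ft_force'].round(1),'op',round(s['opening'],4),'tcp',s['tcp_pos'].round(4))
    r.grip(min(.085,width+extra)); r.hold(.2); r.movel([e[0],e[1],hi],velocity=.2)
    s=r.get_state(); print(' up F',s['ft_force'].round(1),'t',round(s['clock'],1))
E
python3 - <<'E'
import cv2
a=cv2.imread('pics/scene0.png')[60:180,80:320]; cv2.imwrite('pics/crop.png',cv2.resize(a,(800,400),interpolation=cv2.INTER_CUBIC))
E
```

```text
(no output)
```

View pics/crop.png

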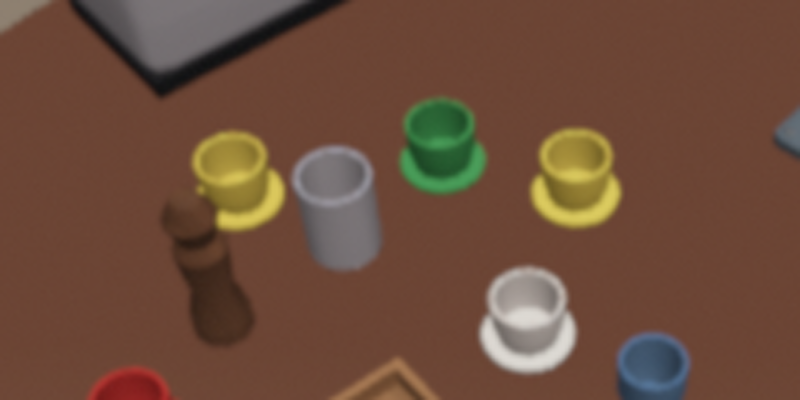

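The crop confirms it: the white dripper is at (528,320), the steel server at (340,205), and the yellow and green ones are only look-alikes. Now the jar and the cup.

```bash
python3 - <<'E'
from h import *
e=json.load(open('est.json'))
pick('jar',.017,np.degrees(e['jar'][2])+90,.054)
place('mat_square',.027,np.degrees(e['tray'][2])+90,.054)
pick('cup',.019,90,.056)
place('mat_small',.029,90,.056)
save('top','top1.png')
a=load('top1.png')['image'][:,:,::-1]; cv2.imwrite('pics/top1c.png',cv2.resize(a[90:250,150:400],(800,512),interpolation=cv2.INTER_CUBIC))
E
```

```text
jar grip 0.0536 41.7 F [-1.4  1.   5.7]
 lifted 0.0532 F [ 0.3  0.  -3.5] t 4.9
 down F [-2.1  0.1  4.6] op 0.0533 tcp [ 0.6218 -0.0417  0.0277]
 up F [ 0.4  0.5 -0.6] t 9.8
cup grip 0.0558 40.5 F [-0.8 -0.2 10.9]
 lifted 0.0557 F [-0.2 -0.3 -1.5] t 13.7
 down F [-1.5  1.8  7.5] op 0.0557 tcp [ 0.6037 -0.1451  0.0299]
 up F [0.2 0.9 0.2] t 18.4
```

View pics/top1c.png

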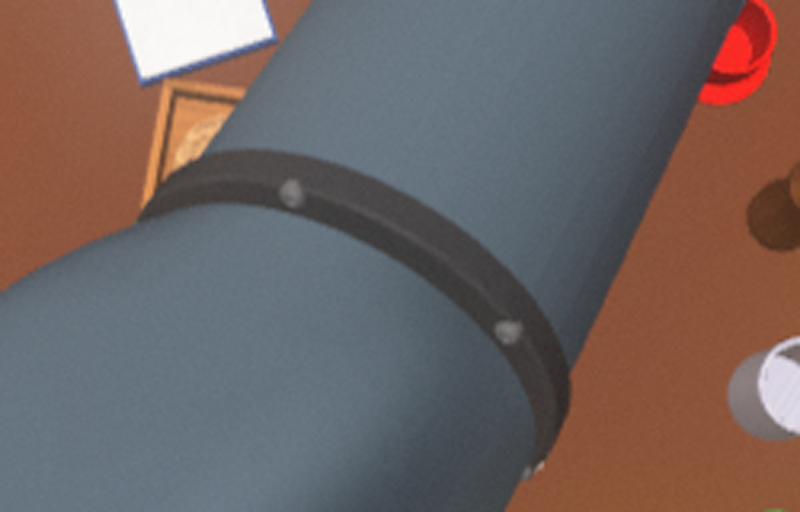

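The arm hides the tray in this view, but the forces and openings look right. I place the server next, then check from the filter side, where the arm is out of the way.

```bash
python3 - <<'E'
from h import *
pick('server',.038,90,.066)
place('mat_large',.048,90,.066)
e=json.load(open('est.json'))['dripper']; mv(e[0],e[1],.25,90)
c=save('top','top2.png'); d=save('scene','scene2.png')
A=cv2.resize(c['image'][100:250,150:400],(800,480))[:,:,::-1]; cv2.imwrite('pics/top2c.png',A)
cv2.imwrite('pics/scene2c.png',cv2.resize(d['image'][80:300,100:400],(800,586))[:,:,::-1])
print(r.get_state()['clock'])
E
```

```text
server grip 0.0641 45.1 F [-1.2 -0.3  6.3]
 lifted 0.0636 F [ 0.7 -0.3 -2.1] t 22.3
 down F [-2.6  1.3  5.4] op 0.0639 tcp [0.64   0.0617 0.0488]
 up F [-0.1 -0.8 -0.8] t 27.5
28.7083
```

View pics/scene2c.png

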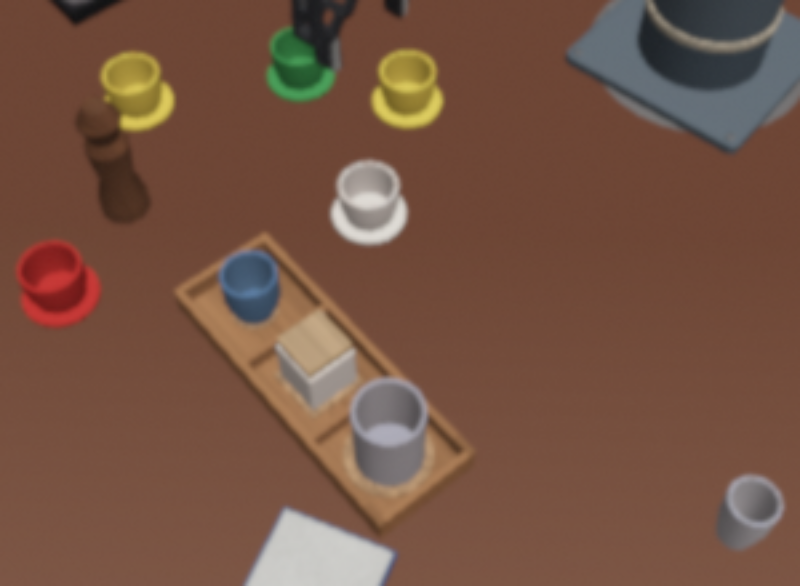

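The cup (250,287), jar (317,358) and server (390,430) stand upright in the middle of their mats. Now the dripper.

```bash
python3 - <<'E'
from h import *
pick('dripper',.022,90,.062,hi=.24)
place('mat_large',.108,90,.062,hi=.26)
e=json.load(open('est.json'))['filter']; mv(e[0],e[1],.20,90)
c=save('top','top3.png'); d=save('scene','scene3.png')
A=cv2.resize(c['image'][100:200,170:350],(800,444))[:,:,::-1]; B=cv2.resize(d['image'][160:280,160:300],(700,600))[:,:,::-1]
cv2.imwrite('pics/top3c.png',A); cv2.imwrite('pics/scene3c.png',B)
E
```

```text
dripper grip 0.0603 41.7 F [-1.3  0.9  8.4]
 lifted 0.0603 F [ 0.6  0.4 -2.4] t 32.8
 down F [-2.  -0.2  4.2] op 0.0602 tcp [0.6402 0.0617 0.1087]
 up F [-0.4  0.2 -0.3] t 36.9
```

View pics/scene3c.png

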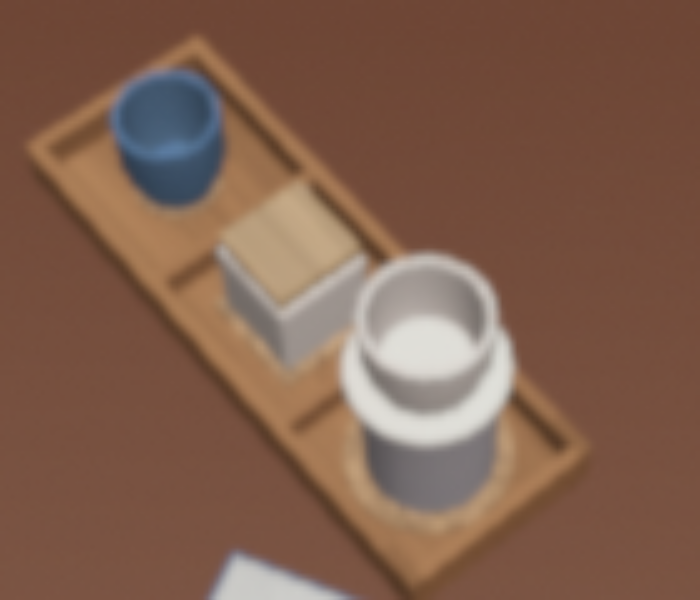

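View pics/top3c.png

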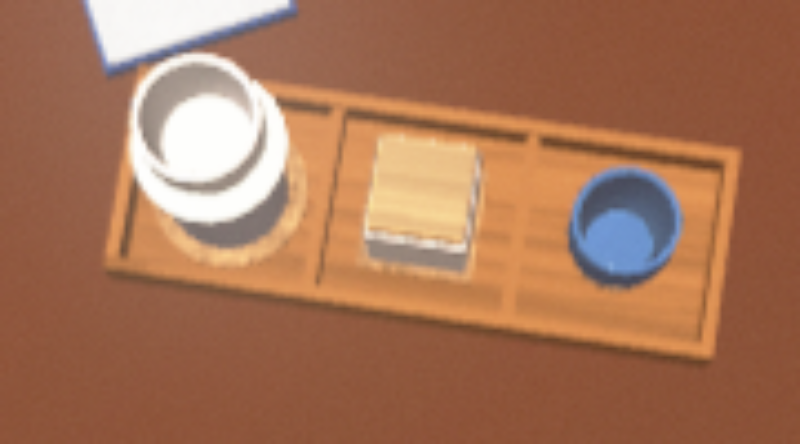

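Both views show the dripper seated level on the server, (428,350) in the scene crop. Now the filter, then I measure everything.

```bash
cat > final.py <<'E'
from fit import *
import fit as F
T,S=save('top','top4.png'),save('scene','scene4.png')
e=json.load(open('est.json'))
w0=w2pix
for n,m,dz in(('jar','mat_square',.010),('cup','mat_small',.010),('dripper','mat_large',.086),('server','mat_large',.010),('filter','mat_large',.104)):
    F.w2pix=lambda c,P,dz=dz:w0(c,np.asarray(P)+[0,0,dz])
    if n in('server','filter'): 
        print(n,'target px',F.w2pix(T,[[*e[m],.07]]),F.w2pix(S,[[*e[m],.07]])); continue
    p0=list(e[m])+([e['tray'][2]] if n=='jar' else [])
    p,c,ea,d=fit([T,S],n,p0); print(n,'off mm',((p[:2]-e[m])*1e3).round(1),[((x-e[m])*1e3).round(1) for x in ea],round(c), np.degrees(p[2:]))
cv2.imwrite('pics/f_s.png',cv2.resize(S['image'][140:280,140:320],(770,600),interpolation=cv2.INTER_CUBIC)[:,:,::-1])
cv2.imwrite('pics/f_t.png',cv2.resize(T['image'][60:260,170:490],(800,500),interpolation=cv2.INTER_CUBIC)[:,:,::-1])
E
python3 - <<'E'
from h import *
pick('filter',.044,90,.046,squeeze=30,hi=.26)
place('mat_large',.148,90,.046,hi=.27)
mv(.50,.35,.25,90); print(r.get_state()['clock'])
E
python3 final.py
```

```text
filter grip 0.0449 30.1 F [-1.3  0.3  6.6]
 lifted 0.0446 F [ 0.  -0.2 -0.7] t 41.5
 down F [0.  0.8 1.7] op 0.0447 tcp [0.6402 0.0616 0.1487]
 up F [-0.  -0.5 -0.7] t 45.4
46.575
jar off mm [ 4.5 11.7] [array([7.3, 6.5]), array([15.5, 13.5])] 1668 [-13.62217526]
cup off mm [ 0.4 -0.6] [array([1.7, 0.1]), array([-1.7, -3.6])] 125 []
dripper off mm [-0.2  0.6] [array([-0.4,  0.6]), array([3.1, 1.1])] 862 []
server target px [[217.77641546 134.22467225]] [[245.52602606 236.69811289]]
filter target px [[211.87280936 121.61035015]] [[245.20462959 216.3476097 ]]
```

View pics/f_s.png

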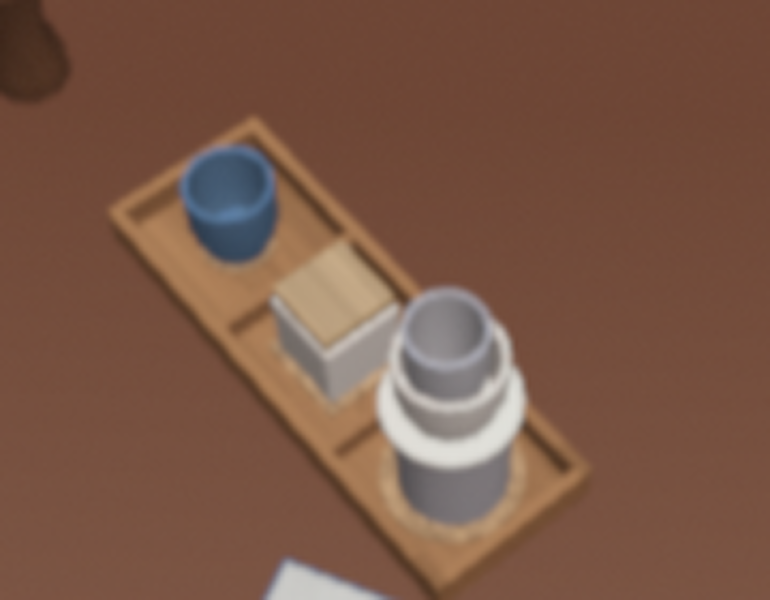

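View pics/f_t.png

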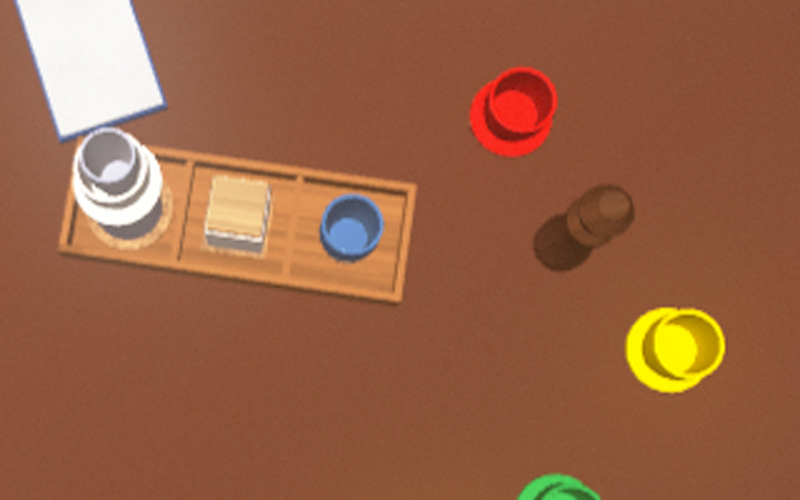

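The filter rim sits at (447,327) in the scene crop and (108,155) in the top crop. A seated one should be at (450,327) and (105,154), so it is home. The jar fit was spoiled by the tray's colour, so I check its lid corners by projection.

```bash
python3 - <<'E'
from h import *
T,S=load('top4.png'),load('scene4.png'); e=json.load(open('est.json')); x,y=e['mat_square']; a=e['tray'][2]
c,s=np.cos(a),np.sin(a); q=np.array([[.025,.025],[.025,-.025],[-.025,-.025],[-.025,.025],[0,0]])
P=np.c_[x+c*q[:,0]-s*q[:,1],y+s*q[:,0]+c*q[:,1],0*q[:,0]+.078]
print('scene',((w2pix(S,P)-[140,140])*4.28).round()); print('top',((w2pix(T,P)-[170,60])*2.5).round())
print('mm/px top',1e3/T['fx']*.92/2.5)
E
```

```text
scene [[326. 343.]
 [272. 284.]
 [342. 237.]
 [396. 294.]
 [334. 289.]]
top [[212. 172.]
 [268. 180.]
 [259. 234.]
 [204. 226.]
 [236. 203.]]
mm/px top 0.8696740753215927
```

The jar's lid corners match their targets within about 2 mm. The mill and the look-alikes appear undisturbed, and the arm is clear. Handing in.

```bash
python3 -c "
from rig import r
print(r.job_done())"
```

```text
the job is handed in; nothing more can be done
None
```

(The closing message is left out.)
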